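Stack the spacer and washer on the spindle and press the retainer home

ROBOT

A 7-joint arm with a two-finger parallel gripper is mounted at the origin on a cart in front of the work surface, level with it; the furniture and walls round the work are solid. World frame = base frame: x ahead of the robot, y to its left, z up, the work surface at z = 0. Lengths are in m, angles in rad, forces in N, time in s.
With the tool pointing down it reaches from about 0.4 to 0.85 m from the base axis. Payload 4.5 kg.
Tool frame: the origin (TCP) lies where the fingers leave the gripper's body, on its centre line; the fingertips stand 64 mm ahead of it and the grasp point (between the pads) lies 45 mm ahead of it; z points along the fingers, y is the direction in which the jaws open and shut (so a half turn about z gives the same grasp; the last joint's range is limited). The gripper opens to 88 mm and grips with 3 to 60 N. Pads are 18 mm wide; open, the fingers measure 123 mm over their backs; the gripper's body (75 mm by 187 mm) begins 45 mm behind the grasp point.
Start: joints at [1.176, 0.689, -0.195, 1.565, 0.157, 0.902, -0.215], TCP at [0.26, -0.568, 0.303] pointing down, gripper open.
Joint ranges: [-3.01, 3.01], [-0.46, 2.08], [-1.47, 1.51], [0.13, 2.56], [-1, 4.14], [0.04, 2.09], [-2.66, 2.66]. Speed limits (rad/s): [2.57, 2.57, 3.14, 3.14, 3.14, 3.14, 3.14].

INTERFACE

Orientations are given as a unit quaternion [x, y, z, w].
In Python, from plant import monitor, snapshot, workorder, finder gives the robot as it stands.
- The arm moves only by the tool carry_out, never from a script. Its argument "motion" is one flat list of numbers, 6 for each row, row after row: the shift along the tool's x, y, z in cm, then the turn, a rotation vector about the tool's x, y, z in rad. In form: [x, y, z, rx, ry, rz, x, y, z, rx, ry, rz, ...]. A call has 1 to 8 rows; each row shifts and turns the commanded pose from where the row before left it, along the tool's axes as they then stand; what a row does not reach is not made up. A row lasts 1/8 s, in which the tool goes at most 62.5 mm and 10.7 degrees, less where a joint would pass 70% of its speed; a pose out of reach is approached as far as the arm can. A call with a gripper value outside its range is refused whole. "hand" is the finger opening in cm, from 0 to 8.81, set as the call begins (left out, the last holds). The fingers move at their own pace and stop on an object; "grip_force" is the grip in N (left out, the last holds). Time passes only in rows, so rows that do not move let the fingers close. It gives the time, the measured TCP pose, the force and the opening at its end, in the units of the state.
- monitor.get_state(): the state, without advancing time (a new reading comes with each control period).
- snapshot(name): name is "side" or "top"; returns a dict with "frame" (384x512x3 uint8, red, green, blue), "range_z" (384x512 float32, m along the optical axis (not along the pixel's ray), 0 where there is no reading), "fx", "fy", "cx", "cy" (pixels), "rvec" (rotation vector, rad) and "tvec" (3), from world to camera coordinates, as OpenCV has them. Camera axes: x right, y down, z forward; pixel columns grow to the right and rows downward; lengths in m; the calibration is good to about 2 mm. A picture is of the moment at which its call begins.
- workorder.finish_job(): hands the job in, once; it reports no verdict.
Trained networks look in a picture, given as the dict that the camera call returned (one of the last four; its "shot" number tells which), for a name from the list of things; names that differ only in an ending like _2 or _b are one class to them, and where a whole thing is asked for, a point or a joint stands for the part that bears it (a point fixed in the world has none). Each returns a list of dicts, best first, with "p" (0 to 1); they miss things now and then, are a little off and sometimes report something else, mostly with a low value. They report only what shows in the picture. A call takes as long as a camera call.
- finder.masks_of(picture, thing): "pixels" (384x512 bool, what is visible of it) and "extent" ([left, top, right, bottom] in pixels, round what is visible of it).
The state is a dict: "clock": time; "q": joint angles; "qd": joint speeds; "joint_torque": joint torques, N m; "tool_pos": TCP position; "eef_rot": TCP orientation; "contact_force": force on the tool from outside, world axes, zero at the start; "moment": the same for the moment, N m; "opening": opening from 0.0 (shut) to 1.0 (fully open).
Only numpy, scipy, OpenCV 4.12 (cv2) and the standard library are available. Lean on these libraries where they do the work, as an engineer would, in place of code of your own. Each camera call takes 0.05 s, during which the arm holds its last target. There are 200 camera calls.

TASK

Build up the shaft on the bench stand: slide the brass spacer down until it sits on the bearing, lay the steel washer on the spacer, then push the orange retainer collar down until it lies tight on the washer, with no gaps in the stack. Strips on the shaft grip the parts, so push by feel and stop gently at the first firm resistance, because hard pushing spoils the bearing. Leave the jar and the oil can where they are.

Things in the scene. Friction and masses are not known exactly. Their poses are not given: they have to be found in the camera images.
- stand: fixed grey base plate 110 x 110 x 12 mm on the bench, with a steel ball bearing (46 mm across, 12 mm high) clamped round the shaft above it. Origin: centre of the plate underside, on the shaft axis. The bearing top, on which the stack must sit, lies 38 to 52 mm above the bench, set differently each time and not measured: find it by feel. It stands on a stiff spring (18 N per mm); over 25 N harms it
- spindle_tip (a point): centre of the top end of the fixed upright steel shaft, 110 mm above the bench; z up along the shaft. Shaft diameter 17 mm; the last 9 mm taper to 8 mm at the tip
- spindle: the same shaft; origin on its axis at its foot, 98 mm below the tip. Three upright brass strips, 120 degrees apart, are sprung radially and stand out to 24 mm diameter when free, at full width from 18 mm below the tip down; above that they taper, gone about 7 mm below the tip. They grip any bore under 24 mm: the part does not fall but must be pushed, against a drag of about 3 to 10 N
- spacer_c (a point): centre (half-way up, on the axis) of the loose brass spacer, a plain tube of outer diameter 36 mm, bore 20.5 mm, 30 mm high, about 100 g, standing upright on the bench; z along its axis. It goes on first; the strips grip it
- washer_c (a point): centre (half-way up, on the axis) of the loose flat steel washer, outer diameter 42 mm, bore 28 mm, 8 mm thick, about 60 g, lying flat on the bench; z along its axis. It goes on second; it drops freely past the strips
- retainer_c (a point): centre (half-way up, on the axis) of the loose orange ribbed retainer collar, outer diameter 40 mm, bore 20.5 mm, 18 mm high, about 70 g, standing upright on the bench; z along its axis, both ends alike. It goes on last; the strips grip it and so hold the stack
- spacer: the brass spacer as a body; origin at the centre of its underside, 15 mm below point spacer_c
- washer: the steel washer as a body; origin at the centre of its underside, 4 mm below point washer_c
- retainer: the orange retainer as a body; origin at the centre of its underside, 9 mm below point retainer_c
- jar_nuts: bystander: glass jar with a dark blue lid, 68 mm across, 95 mm high, loose; origin at the centre of its underside
- oil_can: bystander: metal oil can with a thin bent spout, 64 x 103 x 152 mm, loose; origin at the centre of its underside

How it is judged:
On the way, in this order (a step that is already met when the one before it is completed fails the run):
1. the spacer is on the shaft and let go, before the washer and the retainer (horizontal distance between spacer_c and spindle_tip below 0.004 m and angle between spacer_c's own z axis and vertical below 0.12 rad and z of spacer_c in the frame of spindle_tip below -0.022 m and contact force between the fingers and spacer below 0.1 N), for 0.2 s.
2. the washer lies on the spacer and is let go (horizontal distance between spacer_c and spindle_tip below 0.004 m and angle between each of spacer_c, washer_c's own z axis and vertical below 0.12 rad and z of spacer_c in the frame of spindle_tip below -0.022 m and horizontal distance between washer_c and spindle_tip below 0.008 m and z of washer_c in the frame of spacer_c between 0 and 0.0215 m and contact force between the fingers and washer below 0.1 N), for 0.2 s.
At the end, for the whole second after the job is handed in: from below: spacer touching the bearing (over 0.2 N), washer on it (gap under 2.5 mm), retainer on the washer (gap under 1.5 mm); level to 0.12 rad, within 4 mm of the shaft axis (washer 8 mm), at rest and all let go (all of step 2 and horizontal distance between retainer_c and spindle_tip below 0.004 m and angle between retainer_c's own z axis and vertical below 0.12 rad and z of retainer_c in the frame of washer_c between 0 and 0.0145 m and contact force between spacer and stand above 0.2 N and contact force between the fingers and spacer below 0.1 N and contact force between the fingers and retainer below 0.1 N and linear speed of retainer below 0.01 m/s).
It fails at once if the spacer is pushed onto the bearing with more than 25 N (contact force between spacer and stand above 25 N).
It fails at once if the retainer is pushed onto the washer with more than 25 N (contact force between retainer and washer above 25 N).
It fails at once if the jar is shifted more than 3 cm or tipped over (distance of jar_nuts from where it was at the start of the episode above 0.03 m or angle between jar_nuts's own z axis and vertical above 0.5 rad).
It fails at once if the oil can is shifted more than 3 cm or tipped over (distance of oil_can from where it was at the start of the episode above 0.03 m or angle between oil_can's own z axis and vertical above 0.5 rad).
It also fails if it takes over 69 s, if anything falls off the work surface, if the arm or the gripper's body presses on something with over 40 N, if the wrist force passes 120 N, or if a joint passes its speed limit or range.

## Working session

There is one attempt and no reset: what is moved stays moved. The work goes in short steps, Python scripts to look and compute and a tool call to move; the robot and the scene stay as the last step left them, time stands still between calls to the robot, and variables do not carry over. Pictures are saved under pics/ and viewed, about 8 in all and at most 12, crops included, and the job is handed in when it is done.

Besides the shell and the picture viewer there is one more tool, called after "Emit:" as name(argument=value, ...), one argument or row to a line, values as JSON. carry_out: Moves the arm, as the interface text tells. Its arguments: {"type":"object","properties":{"motion":{"type":"array"},"hand":{"type":"number"},"grip_force":{"type":"number"}},"required":["motion"]}

```bash
mkdir -p pics; cat > h.py <<'E'
import numpy as np, cv2
from plant import monitor, snapshot, workorder, finder
from scipy.spatial.transform import Rotation as R
def cloud(s):
    z=s["range_z"]; v,u=np.indices(z.shape)
    c=np.stack([(u-s["cx"])/s["fx"]*z,(v-s["cy"])/s["fy"]*z,z],-1)
    Rm=cv2.Rodrigues(np.array(s["rvec"],float))[0]
    return (c-np.array(s["tvec"]).ravel())@Rm, z>0
def save(s,n): cv2.imwrite("pics/"+n,cv2.cvtColor(s["frame"],cv2.COLOR_RGB2BGR))
E
python3 - <<'E'
from h import *
st=monitor.get_state(); print({k:np.round(v,3) for k,v in st.items()})
ims=[]
for cam in ("top","side"):
    s=snapshot(cam); P,ok=cloud(s); ims.append(cv2.cvtColor(s["frame"],cv2.COLOR_RGB2BGR))
    Rm=cv2.Rodrigues(np.array(s["rvec"],float))[0]; print(cam,"cam at",-Rm.T@np.array(s["tvec"]).ravel(),s["fx"])
    for t in ("spacer","washer","retainer","stand","spindle","jar_nuts","oil_can"):
        for d in finder.masks_of(s,t)[:2]:
            m=d["pixels"]&ok; q=P[m]
            if len(q)<5: continue
            lo,hi=np.percentile(q,[2,98],axis=0); zt=q[q[:,2]>hi[2]-.005]
            c,r=cv2.minEnclosingCircle(zt[:,:2].astype(np.float32))
            print(cam,t,round(d["p"],2),np.round(d["extent"]),lo.round(3),hi.round(3),"topcirc",np.round(c,4),round(r,4))
cv2.imwrite("pics/a.png",cv2.resize(np.vstack(ims),None,fx=.78,fy=.78))
E
```

```text
{'clock': np.float64(0.0), 'q': array([ 1.176,  0.69 , -0.195,  1.566,  0.157,  0.902, -0.215]), 'qd': array([-0.001, -0.002, -0.   , -0.   , -0.001,  0.002, -0.   ]), 'joint_torque': array([-0.0000e+00, -5.2756e+01, -1.2670e+00, -1.5343e+01, -5.3000e-02,
        7.0000e-03,  0.0000e+00]), 'tool_pos': array([ 0.26 , -0.568,  0.302]), 'eef_rot': array([ 0.977,  0.213, -0.   , -0.001]), 'contact_force': array([0.049, 0.25 , 1.109]), 'moment': array([0.016, 0.048, 0.027]), 'opening': np.float64(0.999)}
top cam at [ 0.45685442 -0.01335977  1.00533158] 429.7547931242185
top spacer 0.57 [229. 235. 244. 250.] [ 0.426  0.018 -0.004] [0.46  0.051 0.032] topcirc [0.4434 0.0359] 0.0175
top spacer 0.28 [281. 166. 286. 177.] [ 0.584 -0.078  0.054] [ 0.601 -0.062  0.109] topcirc [ 0.593  -0.0716] 0.0067
top washer 0.69 [324. 231. 341. 250.] [ 0.429 -0.205 -0.002] [ 0.461 -0.167  0.01 ] topcirc [ 0.4473 -0.1844] 0.0201
top retainer 0.51 [141. 237. 160. 255.] [ 0.424  0.208 -0.004] [0.463 0.247 0.019] topcirc [0.4432 0.2278] 0.0204
top stand 0.61 [253. 154. 304. 201.] [ 0.539 -0.125 -0.001] [ 0.65  
[... 898 characters left out ...]
6] 0.0222
side retainer 0.79 [261. 281. 283. 307.] [ 0.421  0.216 -0.001] [0.456 0.25  0.019] topcirc [0.4397 0.2316] 0.0203
side stand 0.71 [222. 192. 280. 224.] [ 0.536 -0.114  0.002] [ 0.644 -0.012  0.049] topcirc [ 0.5913 -0.0679] 0.0229
side stand 0.31 [288. 234. 308. 249.] [0.424 0.025 0.001] [0.457 0.056 0.03 ] topcirc [0.4415 0.0389] 0.0184
side spindle 0.51 [260. 278. 285. 305.] [ 0.421  0.213 -0.001] [0.464 0.25  0.019] topcirc [0.441 0.231] 0.0208
side spindle 0.47 [250. 174. 255. 208.] [ 0.583 -0.236 -0.003] [ 0.663 -0.057  0.107] topcirc [ 0.5905 -0.0681] 0.0071
side oil_can 0.82 [267. 132. 287. 188.] [ 0.553 -0.282  0.002] [ 0.611 -0.219  0.125] topcirc [ 0.572  -0.2888] 0.0201
```

View pics/a.png

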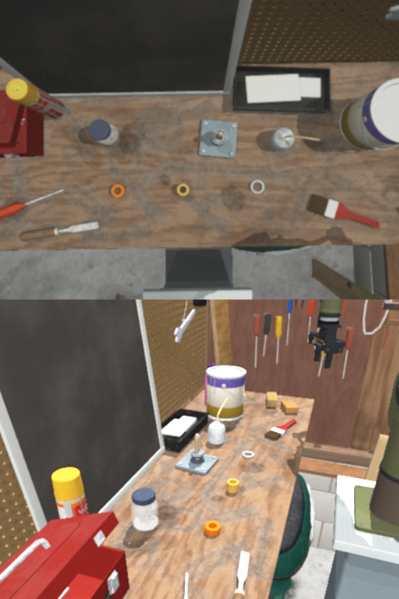

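The top picture (upper half, scaled 0.78) shows the retainer at about (118,190), the spacer at (183,189), the washer at (257,186) and the stand at (219,138). This agrees with the finder. The two cameras differ by about 3 mm overall but agree on relative positions, so I start with the spacer.

Emit:
carry_out(
  motion=[0, 0, 0, 0, 0, 0.143, 0, 0, 0, 0, 0, 0.143, 0, 0, 0, 0, 0, 0.143, 3.6, -4, 0, 0, 0, 0, 3.6, -4, 0, 0, 0, 0, 3.6, -4, 0, 0, 0, 0, 3.6, -4, 0, 0, 0, 0, 3.6, -4, 0, 0, 0, 0],
  hand=8.8,
)

```text
clock: 1.8
tool_pos: [0.4411, -0.3671, 0.3029]
eef_rot: [1.0, -0.0, 0.0, 0.0]
contact_force: [1.1, 0.0, 0.3]
opening: 1.0
```

Emit:
carry_out(
  motion=[0, -5, 0, 0, 0, 0, 0, -5, 0, 0, 0, 0, 0, -5, 0, 0, 0, 0, 0, -5, 0, 0, 0, 0, 0, -5, 0, 0, 0, 0, 0, -5, 4, 0, 0, 0, 0, -5, 4, 0, 0, 0, 0, -5, 4, 0, 0, 0],
)

```text
clock: 2.8
tool_pos: [0.4406, 0.0295, 0.1849]
eef_rot: [1.0, -0.0, 0.001, -0.0]
contact_force: [1.0, -0.5, -1.0]
opening: 0.998
```

```bash
python3 - <<'E'
from h import *
st=monitor.get_state(); print(st["tool_pos"])
ims=[]
for cam in ("side","top"):
    s=snapshot(cam); P,ok=cloud(s)
    ims.append(cv2.cvtColor(s["frame"],cv2.COLOR_RGB2BGR))
    t=np.array(st["tool_pos"])-[0,0,.064]
    p=cv2.projectPoints(t.reshape(1,3),np.array(s["rvec"],float),np.array(s["tvec"],float),np.array([[s["fx"],0,s["cx"]],[0,s["fy"],s["cy"]],[0,0,1.]]),None)[0].ravel()
    cv2.circle(ims[-1],tuple(int(a) for a in p),1,(255,0,255),-1)
    for d in finder.masks_of(s,"spacer")[:1]:
        q=P[d["pixels"]&ok]; print(cam,d["p"],np.percentile(q,[2,50,98],axis=0).round(4))
        
cv2.imwrite("pics/b.png",np.hstack([cv2.resize(ims[0][130:280,200:360],None,fx=2.5,fy=2.5),cv2.resize(ims[1][130:280,170:330],None,fx=2.5,fy=2.5)]))
E
```

```text
[0.44063286 0.02953788 0.18488891]
side 0.56 [[0.424  0.0259 0.0017]
 [0.4388 0.0494 0.0202]
 [0.4544 0.0564 0.0299]]
top 0.39 [[ 0.5841 -0.0784  0.0482]
 [ 0.5904 -0.071   0.0989]
 [ 0.604  -0.0609  0.1102]]
```

View pics/b.png

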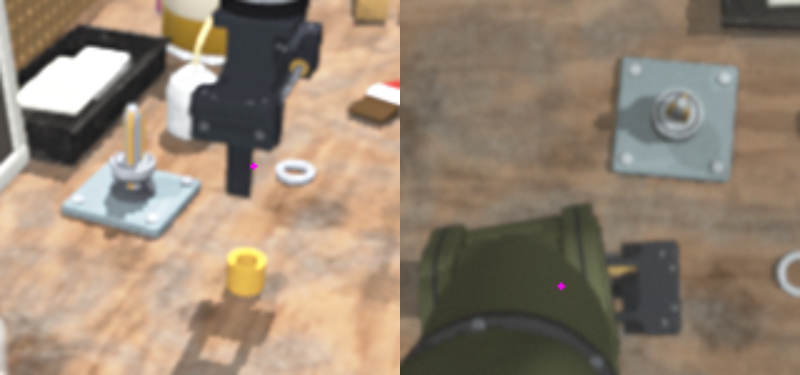

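The side view shows the spacer below the fingers at (245,272) with the gripper above it. The arm hides the spacer from the top camera. Next I move onto it.

Emit:
carry_out(
  motion=[0.1, -0.4, 3, 0, 0, 0, 0, 0, 3, 0, 0, 0, 0, 0, 2, 0, 0, 0, 0, 0, 1, 0, 0, 0, 0, 0, 0, 0, 0, 0, 0, 0, 0, 0, 0, 0],
)

```text
clock: 3.75
tool_pos: [0.4461, 0.0312, 0.1001]
eef_rot: [1.0, -0.001, -0.003, 0.0]
contact_force: [0.0, -0.3, 0.4]
opening: 1.002
```

Emit:
carry_out(
  motion=[-0.35, -0.6, 0.7, 0, 0, 0, 0, 0, 1, 0, 0, 0, 0, 0, 0.5, 0, 0, 0, 0, 0, 0, 0, 0, 0],
)

```text
clock: 4.25
tool_pos: [0.4497, 0.0385, 0.0832]
eef_rot: [1.0, -0.0, -0.01, 0.001]
contact_force: [0.1, -0.6, -0.2]
opening: 0.998
```

Emit:
carry_out(
  motion=[0, 0, 0, 0, 0, 0, 0, 0, 0, 0, 0, 0, 0, 0, 0, 0, 0, 0, 0, 0, 0, 0, 0, 0, 0, 0, 0, 0, 0, 0, 0, 0, 0, 0, 0, 0],
  hand=2.5,
  grip_force=30,
)

```text
clock: 5.0
tool_pos: [0.4494, 0.0387, 0.0827]
eef_rot: [1.0, -0.0, -0.01, 0.001]
contact_force: [-0.5, -0.8, 0.7]
opening: 0.386
```

```bash
python3 - <<'E'
from h import *
st=monitor.get_state(); print(st["tool_pos"],st["opening"]*88,st["contact_force"])
s=snapshot("side"); P,ok=cloud(s)
for d in finder.masks_of(s,"spacer")[:1]:
    q=P[d["pixels"]&ok]; print(d["p"],d["extent"],np.percentile(q,[2,50,98],axis=0).round(4))
cv2.imwrite("pics/c.png",cv2.resize(cv2.cvtColor(s["frame"][170:270,240:360],cv2.COLOR_RGB2BGR),None,fx=5,fy=5))
E
```

```text
[0.44939286 0.03871661 0.08268919] 33.95888790469403 [-0.51993844 -0.80003831  0.69279742]
0.65 [287.4, 231.9, 306.9, 250.4] [[ 0.4191 -0.0012 -0.0011]
 [ 0.4326  0.0536  0.0177]
 [ 0.4518  0.1202  0.0829]]
```

View pics/c.png

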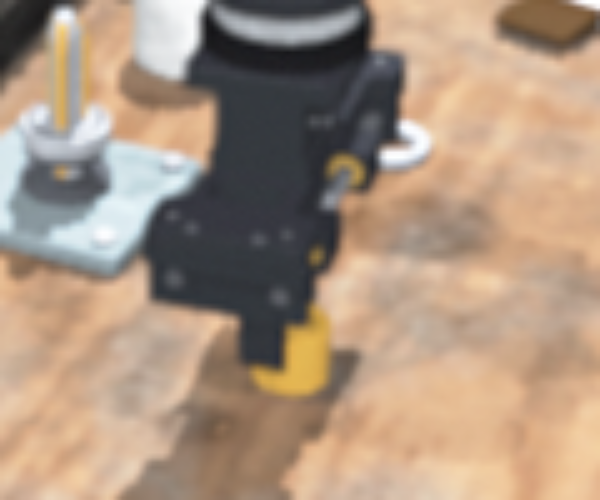

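```bash
python3 - <<'E'
from h import *
st=monitor.get_state(); print(st["q"].round(3) if hasattr(st["q"],"round") else st["q"]); print(st["eef_rot"])
E
```

```text
[-0.176  0.917 -0.018  2.204  0.295  0.043 -2.053]
[ 9.99946466e-01 -1.83713292e-04 -1.02987268e-02  9.84082602e-04]
```

Joint 6 is at its lower limit of 0.04, because the spacer stands very close to the base. The tool therefore stopped 7 mm too far out, and the grip is off-centre. I'll carry the spacer out to about x = 0.50, set it down, and grip it again centred.

Emit:
carry_out(
  motion=[0, 0, -0.5, 0, 0, 0, 2, 0, 0, 0, 0, 0, 2, 0, 0, 0, 0, 0, 2, 0, 0, 0, 0, 0, 0, 0, 0, 0, 0, 0, 0, 0, 0, 0, 0, 0],
)

```text
clock: 5.85
tool_pos: [0.5082, 0.0388, 0.0864]
eef_rot: [1.0, 0.0, -0.011, 0.001]
contact_force: [-0.5, -0.2, -0.7]
opening: 0.387
```

Emit:
carry_out(
  motion=[0, 0, 0.2, 0, 0, 0, 0, 0, 0.1, 0, 0, 0, 0, 0, 0.1, 0, 0, 0, 0, 0, 0, 0, 0, 0],
)

```text
clock: 6.35
tool_pos: [0.509, 0.0389, 0.0827]
eef_rot: [1.0, 0.0, -0.011, 0.001]
contact_force: [-0.9, 0.0, 3.6]
opening: 0.397
```

Emit:
carry_out(
  motion=[0, 0, 0, 0, 0, 0, 0, 0, 0, 0, 0, 0, 0, 0, 0, 0, 0, 0, -0.3, 0, 0, 0, 0.021, 0, -0.3, 0, 0, 0, 0, 0, 0, 0, 0, 0, 0, 0],
  hand=8,
)

```text
clock: 7.1
tool_pos: [0.5032, 0.0389, 0.0825]
eef_rot: [1.0, 0.0, -0.0, 0.001]
contact_force: [-0.3, 2.8, 0.3]
opening: 0.91
```

```bash
python3 - <<'E'
from h import *
st=monitor.get_state(); print(st["tool_pos"],st["q"].round(3),st["eef_rot"].round(4))
s=snapshot("side"); P,ok=cloud(s)
for d in finder.masks_of(s,"spacer")[:1]:
    q=P[d["pixels"]&ok]; print(d["p"],d["extent"],np.percentile(q,[2,50,98],axis=0).round(4))
f=s["frame"].astype(int); m=ok&(f[...,0]>140)&(f[...,2]<90)&(abs(P[...,0]-.5)<.04)&(abs(P[...,1]-.04)<.04)
q=P[m]; print(len(q),np.percentile(q,[2,50,98],axis=0).round(4))
cv2.imwrite("pics/d.png",cv2.resize(cv2.cvtColor(s["frame"][170:270,220:340],cv2.COLOR_RGB2BGR),None,fx=5,fy=5))
E
```

```text
[0.50319936 0.03889477 0.08247195] [-0.134  0.925 -0.059  2.061  0.303  0.164 -2.039] [ 1.e+00  0.e+00 -1.e-04  9.e-04]
0.44 [268.9, 226.6, 280.4, 245.7] [[0.4709 0.0312 0.0016]
 [0.4902 0.0527 0.0195]
 [0.5    0.1245 0.0824]]
107 [[ 0.4825  0.0245 -0.0015]
 [ 0.4894  0.0517  0.0155]
 [ 0.5002  0.061   0.0296]]
```

View pics/d.png

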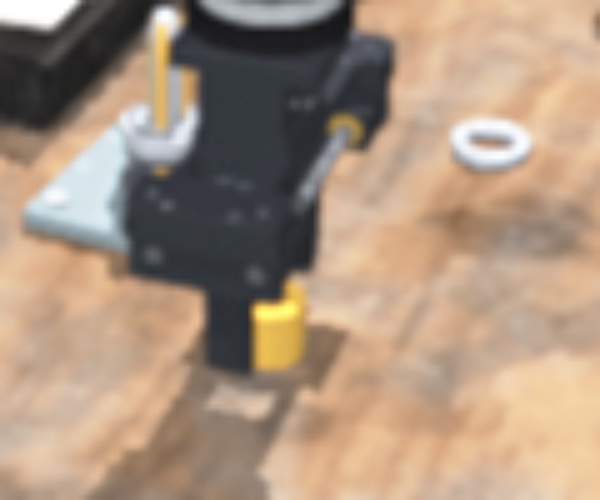

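Emit:
carry_out(
  motion=[-0.1, 0, 0, 0, 0, -0.18, 0, 0, 0, 0, 0, -0.18, 0, 0, 0, 0, 0, -0.18, 0, 0, 0, 0, 0, -0.18, 0, 0, 0, 0, 0, -0.18, 0, 0, 0, 0, 0, -0.18, 0, 0, 0, 0, 0, -0.18, 0, 0, 0, 0, 0, -0.18],
)

```text
clock: 8.2
tool_pos: [0.5028, 0.0387, 0.0825]
eef_rot: [0.75, 0.661, -0.0, 0.001]
contact_force: [-0.6, -0.8, 0.2]
opening: 0.911
```

Emit:
carry_out(
  motion=[0, 0, 0, 0, 0, -0.131, 0, 0, 0, 0, 0, 0],
)

```text
clock: 8.45
tool_pos: [0.5027, 0.0386, 0.0825]
eef_rot: [0.708, 0.706, -0.0, 0.001]
contact_force: [-1.0, 0.4, 0.2]
opening: 0.907
```

Emit:
carry_out(
  motion=[0, 0, 0.3, 0, 0, 0, 0, 0, 0, 0, 0, 0, 0, 0, 0, 0, 0, 0, 0, 0, 0, 0, 0, 0, 0, 0, 0, 0, 0, 0, 0, 0, 0, 0, 0, 0],
  hand=2.5,
  grip_force=30,
)

```text
clock: 9.2
tool_pos: [0.5023, 0.0389, 0.0796]
eef_rot: [0.707, 0.707, -0.0, 0.001]
contact_force: [-0.9, -0.2, 0.6]
opening: 0.393
```

```bash
python3 - <<'E'
from h import *
st=monitor.get_state(); print(st["tool_pos"],st["opening"]*88.1)
for c in ("side","top"):
    s=snapshot(c); P,ok=cloud(s)
    f=s["frame"].astype(int); m=ok&(f[...,0]>140)&(f[...,2]<90)&(abs(P[...,0]-.5)<.04)&(abs(P[...,1]-.04)<.04)
    q=P[m]; print(c,len(q),np.percentile(q,[2,50,98],axis=0).round(4) if len(q) else "")
    if c=="side": cv2.imwrite("pics/e.png",cv2.resize(cv2.cvtColor(s["frame"][170:270,220:340],cv2.COLOR_RGB2BGR),None,fx=5,fy=5))
E
```

```text
[0.50234657 0.03886409 0.07955277] 34.58948286514958
side 202 [[0.475  0.0279 0.0037]
 [0.5002 0.0547 0.022 ]
 [0.5353 0.063  0.1125]]
top 0
```

View pics/e.png

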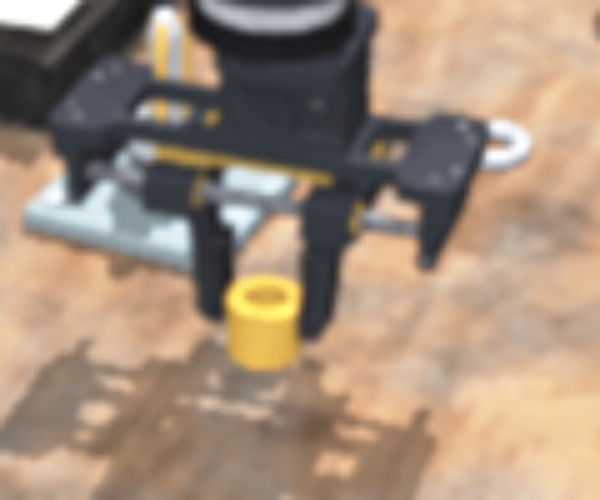

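```bash
cat >> h.py <<'E'
def ray(s,u,v,z):
    Rm=cv2.Rodrigues(np.array(s["rvec"],float))[0]; c=-Rm.T@np.array(s["tvec"]).ravel()
    d=Rm.T@np.array([(u-s["cx"])/s["fx"],(v-s["cy"])/s["fy"],1]); return c+d*(z-c[2])/d[2]
def proj(s,p): return cv2.projectPoints(np.array(p,float).reshape(-1,1,3),np.array(s["rvec"],float),np.array(s["tvec"],float),np.array([[s["fx"],0,s["cx"]],[0,s["fy"],s["cy"]],[0,0,1.]]),None)[0].reshape(-1,2)
E
python3 - <<'E'
from h import *
s=snapshot("side"); P,ok=cloud(s)
print("ring centre",ray(s,273,229.4,.030)[:2])
f=s["frame"].astype(int); m=ok&(f[...,0]>140)&(f[...,2]<90)&(abs(P[...,0]-.5)<.04)&(abs(P[...,1]-.04)<.04)&(P[...,2]<.035)
q=P[m]; top=q[q[:,2]>.026]; print(len(top),top.min(0),top.max(0))
from scipy.optimize import least_squares
w=q[(q[:,2]<.024)&(q[:,2]>.004)]
r=least_squares(lambda c:np.hypot(w[:,0]-c[0],w[:,1]-c[1])-.018,[.5,.04],loss="soft_l1",f_scale=.001); print("cyl fit",r.x,len(w))
# shaft: cylinder fit too in same camera
w=P[ok&(np.hypot(P[...,0]-.592,P[...,1]+.07)<.02)&(P[...,2]>.06)&(P[...,2]<.1)]
print("shaft pts",len(w),np.median(w,0))
E
```

```text
ring centre [0.49943967 0.0429812 ]
23 [0.48285127 0.02744369 0.02602376] [0.52030791 0.05718316 0.03361279]
cyl fit [0.50188779 0.04016641] 113
shaft pts 73 [ 0.58788516 -0.06460879  0.08793517]
```

Emit:
carry_out(
  motion=[0, 0, -2, 0, 0, 0, 0, 0, -4, 0, 0, 0.18, 0, 0, -4, 0, 0, 0.18, 0, 0, -2, 0, 0, 0.18, 0, 0, 0, 0, 0, 0.18, 0, 0, 0, 0, 0, 0.18, 0, 0, 0, 0, 0, 0.18, 0, 0, 0, 0, 0, 0.18],
)

```text
clock: 10.35
tool_pos: [0.5022, 0.039, 0.1995]
eef_rot: [0.988, 0.152, -0.0, 0.001]
contact_force: [-0.4, 0.8, -1.2]
opening: 0.397
```

Emit:
carry_out(
  motion=[0, 0, 0, 0, 0, 0.18, 0, 0, 0, 0, 0, 0.131, 3, 3.6, 0, 0, 0, 0, 3, 3.6, 0, 0, 0, 0, 3, 3.6, 0, 0, 0, 0, 0, 0, 0, 0, 0, 0, 0, 0, 0, 0, 0, 0],
)

```text
clock: 11.22
tool_pos: [0.5916, -0.0683, 0.1993]
eef_rot: [1.0, 0.0, -0.0, 0.0]
contact_force: [-0.9, 0.2, -1.4]
opening: 0.395
```

```bash
python3 - <<'E'
from h import *
st=monitor.get_state(); print(st["tool_pos"],st["opening"]*88.1,st["eef_rot"].round(4),st["contact_force"].round(2))
ims=[]
for c,(a,b) in (("side",(120,200)),("top",(130,230))):
    s=snapshot(c); P,ok=cloud(s)
    print(c,"tip .592,-.070,.11 ->",proj(s,[.592,-.07,.11]))
    im=cv2.cvtColor(s["frame"],cv2.COLOR_RGB2BGR); ims.append(cv2.resize(im[a:a+90,b:b+90],None,fx=4.4,fy=4.4))
cv2.imwrite("pics/f.png",np.hstack(ims))
E
```

```text
[ 0.59156769 -0.0683297   0.1993219 ] 34.78748789715689 [ 1.e+00  1.e-04 -5.e-04  4.e-04] [-0.92  0.2  -1.39]
side tip .592,-.070,.11 -> [[252.27250685 172.03924552]]
top tip .592,-.070,.11 -> [[281.36205274 171.16122959]]
```

View pics/f.png

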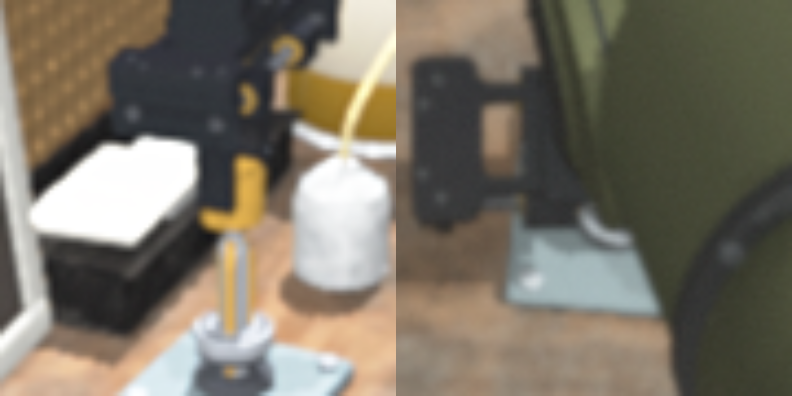

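The left view shows the spacer (center about 232, bottom edge about 222) directly above the shaft (235), so they line up. I lower it gently.

Emit:
carry_out(
  motion=[0, 0.07, 0.5, 0, 0, 0, 0, 0, 0.5, 0, 0, 0, 0, 0, 0.3, 0, 0, 0, 0, 0, 0.2, 0, 0, 0, 0, 0, 0, 0, 0, 0],
)

```text
clock: 11.95
tool_pos: [0.5923, -0.0696, 0.1846]
eef_rot: [1.0, -0.0, 0.0, 0.001]
contact_force: [0.6, -0.5, -0.4]
opening: 0.398
```

Emit:
carry_out(
  motion=[0, 0, 0.3, 0, 0, 0, 0, 0, 0.3, 0, 0, 0, 0, 0, 0, 0, 0, 0],
)

```text
clock: 12.32
tool_pos: [0.5919, -0.0699, 0.1784]
eef_rot: [1.0, -0.0, -0.0, 0.001]
contact_force: [0.0, 0.0, -1.7]
opening: 0.387
```

Emit:
carry_out(
  motion=[0, 0, 0.3, 0, 0, 0, 0, 0, 0.3, 0, 0, 0, 0, 0, 0, 0, 0, 0],
)

```text
clock: 12.7
tool_pos: [0.5924, -0.0704, 0.1725]
eef_rot: [1.0, -0.0, 0.0, 0.001]
contact_force: [-0.5, -2.7, -0.9]
opening: 0.394
```

Emit:
carry_out(
  motion=[0, 0, 0.4, 0, 0, 0, 0, 0, 0.4, 0, 0, 0, 0, 0, 0, 0, 0, 0],
)

```text
clock: 13.08
tool_pos: [0.5922, -0.0701, 0.1642]
eef_rot: [1.0, -0.0, 0.0, 0.001]
contact_force: [-0.6, -3.9, -0.7]
opening: 0.393
```

Emit:
carry_out(
  motion=[0, 0.08, 0.4, 0, 0, 0, 0, 0, 0.4, 0, 0, 0, 0, 0, 0.2, 0, 0, 0],
)

```text
clock: 13.45
tool_pos: [0.5924, -0.0703, 0.1546]
eef_rot: [1.0, 0.0, 0.0, 0.001]
contact_force: [-0.9, -1.8, 5.1]
opening: 0.397
```

Emit:
carry_out(
  motion=[0, 0, 0.4, 0, 0, 0, 0, 0, 0.4, 0, 0, 0],
)

```text
clock: 13.7
tool_pos: [0.5925, -0.0704, 0.1467]
eef_rot: [1.0, -0.0, 0.0, 0.001]
contact_force: [-1.9, -1.7, 5.9]
opening: 0.397
```

Emit:
carry_out(
  motion=[0, 0, 0.4, 0, 0, 0, 0, 0, 0.4, 0, 0, 0],
)

```text
clock: 13.95
tool_pos: [0.5924, -0.0704, 0.1387]
eef_rot: [1.0, -0.0, 0.0, 0.001]
contact_force: [-1.2, -2.8, 5.8]
opening: 0.393
```

Emit:
carry_out(
  motion=[0, 0, 0.15, 0, 0, 0, 0, 0, 0.1, 0, 0, 0],
)

```text
clock: 14.2
tool_pos: [0.5924, -0.0704, 0.1363]
eef_rot: [1.0, -0.0, 0.0, 0.001]
contact_force: [-1.1, -1.7, 5.3]
opening: 0.396
```

Emit:
carry_out(
  motion=[0, 0, 0.05, 0, 0, 0, 0, 0, 0.05, 0, 0, 0],
)

```text
clock: 14.45
tool_pos: [0.5924, -0.0704, 0.1353]
eef_rot: [1.0, -0.0, 0.0, 0.001]
contact_force: [-1.1, -2.6, 4.6]
opening: 0.395
```

Emit:
carry_out(
  motion=[0, 0, 0.05, 0, 0, 0, 0, 0, 0.05, 0, 0, 0],
)

```text
clock: 14.7
tool_pos: [0.5924, -0.0704, 0.1343]
eef_rot: [1.0, -0.0, 0.0, 0.001]
contact_force: [-1.1, -2.0, 5.5]
opening: 0.397
```

Emit:
carry_out(
  motion=[0, 0, 0.05, 0, 0, 0, 0, 0, 0.05, 0, 0, 0],
)

```text
clock: 14.95
tool_pos: [0.5924, -0.0704, 0.1333]
eef_rot: [1.0, -0.0, 0.0, 0.001]
contact_force: [-1.1, -1.9, 4.9]
opening: 0.396
```

Emit:
carry_out(
  motion=[0, 0, 0.04, 0, 0, 0, 0, 0, 0.03, 0, 0, 0],
)

```text
clock: 15.2
tool_pos: [0.5924, -0.0704, 0.1326]
eef_rot: [1.0, -0.0, 0.0, 0.001]
contact_force: [-1.1, -2.7, 4.9]
opening: 0.398
```

Emit:
carry_out(
  motion=[0, 0, 0.04, 0, 0, 0, 0, 0, 0.03, 0, 0, 0],
)

```text
clock: 15.45
tool_pos: [0.5924, -0.0704, 0.132]
eef_rot: [1.0, -0.0, 0.0, 0.001]
contact_force: [-1.7, -3.2, 4.6]
opening: 0.397
```

Emit:
carry_out(
  motion=[0, 0, 0.05, 0, 0, 0, 0, 0, 0.04, 0, 0, 0],
)

```text
clock: 15.7
tool_pos: [0.5924, -0.0704, 0.131]
eef_rot: [1.0, -0.0, 0.0, 0.001]
contact_force: [-1.3, -1.9, 4.9]
opening: 0.39
```

Emit:
carry_out(
  motion=[0, 0, 0.05, 0, 0, 0, 0, 0, 0.04, 0, 0, 0],
)

```text
clock: 15.95
tool_pos: [0.5924, -0.0704, 0.1301]
eef_rot: [1.0, -0.0, 0.0, 0.001]
contact_force: [-0.5, -2.4, 6.5]
opening: 0.396
```

Emit:
carry_out(
  motion=[0, 0, 0.03, 0, 0, 0, 0, 0, 0.02, 0, 0, 0],
)

```text
clock: 16.2
tool_pos: [0.5924, -0.0704, 0.1297]
eef_rot: [1.0, -0.0, 0.0, 0.001]
contact_force: [-1.0, -1.3, 4.7]
opening: 0.394
```

Emit:
carry_out(
  motion=[0, 0, 0.05, 0, 0, 0, 0, 0, 0.04, 0, 0, 0],
)

```text
clock: 16.45
tool_pos: [0.5925, -0.0704, 0.1291]
eef_rot: [1.0, -0.0, 0.0, 0.001]
contact_force: [-2.7, -1.6, 9.8]
opening: 0.399
```

Emit:
carry_out(
  motion=[0, 0, 0.03, 0, 0, 0, 0, 0, 0, 0, 0, 0],
)

```text
clock: 16.7
tool_pos: [0.5925, -0.0704, 0.129]
eef_rot: [1.0, -0.0, 0.0, 0.001]
contact_force: [-1.6, -2.6, 9.3]
opening: 0.393
```

Emit:
carry_out(
  motion=[0, 0, 0.05, 0, 0, 0, 0, 0, 0, 0, 0, 0],
)

```text
clock: 16.95
tool_pos: [0.5925, -0.0704, 0.1288]
eef_rot: [1.0, -0.0, 0.001, 0.001]
contact_force: [-2.6, -2.3, 12.8]
opening: 0.398
```

Firm resistance: the force rose from about 5 N to 12.8 N while travel almost stopped, with the spacer underside at z ≈ 0.049. That matches the bearing height seen in the camera images. Now I let go.

Emit:
carry_out(
  motion=[0, 0, 0, 0, 0, 0, 0, 0, 0, 0, 0, 0, 0, 0, 0, 0, 0, 0, 0, 0, 0, 0, 0, 0, 0, 0, -4, 0, 0, 0, 0, 0, -4, 0, 0, 0, 0, 0, -1, 0, 0, 0],
  hand=7,
)

```text
clock: 17.82
tool_pos: [0.5936, -0.0703, 0.2202]
eef_rot: [1.0, -0.0, 0.002, 0.001]
contact_force: [-0.6, 0.1, 0.3]
opening: 0.794
```

Emit:
carry_out(
  motion=[-4.8, 3.7, 0, 0, 0, 0, -4.8, 3.7, 0, 0, 0, 0, -4.8, 3.7, 0, 0, 0, 0, 0, 0, 0, 0, 0, 0, 0, 0, 0, 0, 0, 0],
)

```text
clock: 18.45
tool_pos: [0.4488, -0.1811, 0.2176]
eef_rot: [1.0, -0.0, 0.0, 0.0]
contact_force: [0.7, 0.8, -0.5]
opening: 0.792
```

```bash
python3 - <<'E'
from h import *
st=monitor.get_state(); print(st["tool_pos"],st["opening"]*88.1,st["q"].round(3))
ims=[]
for c,(a,b) in (("side",(130,200)),("top",(140,250))):
    s=snapshot(c); P,ok=cloud(s)
    for t in("washer","spacer","retainer"):
      for d in finder.masks_of(s,t)[:1]:
        q=P[d["pixels"]&ok]; print(c,t,round(d["p"],2),d["extent"],np.percentile(q,[2,50,98],axis=0).round(4).tolist())
    im=cv2.cvtColor(s["frame"],cv2.COLOR_RGB2BGR); ims.append(cv2.resize(im[a:a+100,b:b+130],None,fx=3,fy=3))
cv2.imwrite("pics/g.png",np.hstack(ims))
E
```

```text
[ 0.44876592 -0.18109951  0.21761554] 69.75474141538825 [ 0.437  0.657 -0.237  2.065  0.335  0.455 -1.626]
side spacer 0.56 [225.5, 194.9, 278.1, 224.1] [[0.5358, -0.1158, 0.0019], [0.5811, -0.0507, 0.0108], [0.6438, -0.0122, 0.0473]]
side retainer 0.88 [260.9, 279.8, 283.0, 305.1] [[0.4221, 0.2166, 0.0007], [0.4397, 0.2383, 0.0147], [0.4566, 0.2505, 0.0191]]
top spacer 0.65 [276.8, 167.9, 289.2, 180.0] [[0.5773, -0.0864, 0.0569], [0.5895, -0.0686, 0.0776], [0.6095, -0.0539, 0.0977]]
top retainer 0.74 [142.5, 232.8, 161.6, 252.7] [[0.4248, 0.2088, -0.002], [0.4448, 0.2282, 0.0157], [0.4612, 0.2466, 0.0191]]
```

View pics/g.png

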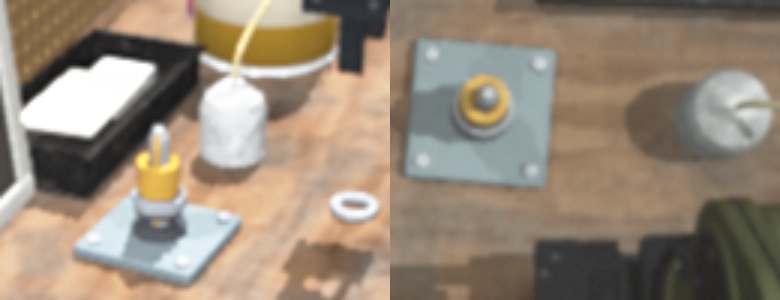

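The spacer sits flush on the bearing in both views, and the shaft position matches the mean of the two cameras. The washer is next.

Emit:
carry_out(
  motion=[-0.18, 0.09, 4, 0, 0, 0, 0, 0, 4, 0, 0, 0, 0, 0, 4, 0, 0, 0, 0, 0, 2, 0, 0, 0, 0, 0, 0.5, 0, 0, 0, 0, 0, 0, 0, 0, 0],
)

```text
clock: 19.6
tool_pos: [0.4468, -0.1825, 0.0732]
eef_rot: [1.0, 0.0, 0.0, 0.001]
contact_force: [0.0, 0.7, 0.9]
opening: 0.793
```

```bash
python3 - <<'E'
from h import *
st=monitor.get_state(); print(st["tool_pos"],st["q"].round(3),st["eef_rot"].round(4))
E
```

```text
[ 0.4468379  -0.18248434  0.07316232] [ 0.317  0.939 -0.042  2.128  0.441  0.082 -1.718] [1.e+00 1.e-04 4.e-04 9.e-04]
```

Emit:
carry_out(
  motion=[0, 0, 0.4, 0, 0, 0, 0, 0, 0.25, 0, 0, 0, 0, 0, 0, 0, 0, 0],
)

```text
clock: 19.98
tool_pos: [0.4467, -0.1826, 0.0666]
eef_rot: [1.0, -0.0, 0.0, 0.001]
contact_force: [-0.4, -0.1, 0.8]
opening: 0.79
```

Pose reached. I grip the washer and lift it.

Emit:
carry_out(
  motion=[0, 0, 0, 0, 0, 0, 0, 0, 0, 0, 0, 0, 0, 0, 0, 0, 0, 0, 0, 0, 0, 0, 0, 0, 0, 0, 0, 0, 0, 0, 0, 0, 0, 0, 0, 0],
  hand=3,
  grip_force=20,
)

```text
clock: 20.72
tool_pos: [0.4466, -0.1826, 0.0665]
eef_rot: [1.0, -0.0, 0.0, 0.001]
contact_force: [-0.1, -0.8, 0.9]
opening: 0.456
```

Emit:
carry_out(
  motion=[0, 0, -3, 0, 0, 0, 0, 0, -4, 0, 0, 0, 0, 0, -4, 0, 0, 0, 0, 0, -1, 0, 0, 0, 4.8, -3.7, 0, 0, 0, 0, 4.8, -3.7, 0, 0, 0, 0, 4.8, -3.7, 0, 0, 0, 0, 0, 0, 0, 0, 0, 0],
)

```text
clock: 21.72
tool_pos: [0.594, -0.0656, 0.1854]
eef_rot: [1.0, 0.003, 0.002, -0.001]
contact_force: [-0.8, 0.2, -0.1]
opening: 0.462
```

```bash
python3 - <<'E'
from h import *
st=monitor.get_state(); print(st["tool_pos"],st["opening"]*88.1)
s=snapshot("side"); p=st["tool_pos"]-[0,0,.0626]
print(proj(s,[[.5925,-.0704,.11],p]))
im=cv2.cvtColor(s["frame"],cv2.COLOR_RGB2BGR); cv2.imwrite("pics/i.png",cv2.resize(im[110:230,190:320],None,fx=4.6,fy=4.6))
E
```

```text
[ 0.59398745 -0.06561378  0.18536581] 40.676984427468035
[[252.13943409 171.94286161]
 [250.89576668 167.98273306]]
```

View pics/i.png

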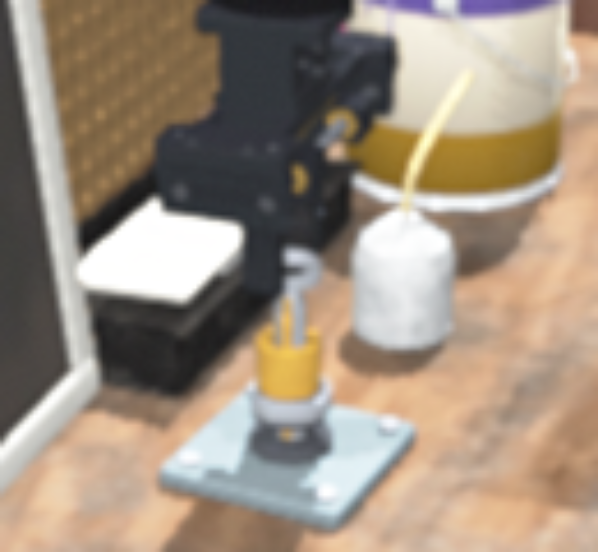

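Emit:
carry_out(
  motion=[-0.15, 0.48, 0, 0, 0, 0, 0, 0, 0, 0, 0, 0, 0, 0, 0, 0, 0, 0],
)

```text
clock: 22.15
tool_pos: [0.5884, -0.0773, 0.1863]
eef_rot: [1.0, -0.001, -0.0, 0.001]
contact_force: [0.1, 0.1, -1.5]
opening: 0.455
```

Emit:
carry_out(
  motion=[0.41, -0.69, 0, 0, 0, 0, 0, 0, 0, 0, 0, 0, 0, 0, 0, 0, 0, 0],
)

```text
clock: 22.52
tool_pos: [0.5932, -0.069, 0.1863]
eef_rot: [1.0, 0.0, 0.0, 0.001]
contact_force: [-0.0, -0.2, -1.4]
opening: 0.459
```

Emit:
carry_out(
  motion=[0, 0, 0.5, 0, 0, 0, 0, 0, 0.5, 0, 0, 0, 0, 0, 0, 0, 0, 0],
)

```text
clock: 22.9
tool_pos: [0.5927, -0.0693, 0.1756]
eef_rot: [1.0, -0.0, -0.0, 0.001]
contact_force: [0.4, -0.3, 0.1]
opening: 0.459
```

Emit:
carry_out(
  motion=[0, 0.1, 0.5, 0, 0, 0, 0, 0, 0.5, 0, 0, 0, 0, 0, 0.5, 0, 0, 0, 0, 0, 0, 0, 0, 0],
)

```text
clock: 23.4
tool_pos: [0.5929, -0.0703, 0.1608]
eef_rot: [1.0, -0.0, -0.0, 0.001]
contact_force: [-0.6, 0.4, -1.6]
opening: 0.46
```

Emit:
carry_out(
  motion=[0, 0, 0.5, 0, 0, 0, 0, 0, 0.4, 0, 0, 0, 0, 0, 0.4, 0, 0, 0, 0, 0, 0, 0, 0, 0],
)

```text
clock: 23.9
tool_pos: [0.5929, -0.0703, 0.1479]
eef_rot: [1.0, -0.0, -0.0, 0.001]
contact_force: [0.0, 0.0, -0.1]
opening: 0.462
```

Emit:
carry_out(
  motion=[0, 0, 0, 0, 0, 0, 0, 0, 0, 0, 0, 0, 0, 0, 0, 0, 0, 0, 0, 0, 0, 0, 0, 0, 0, 0, -3.5, 0, 0, 0, 0, 0, -3, 0, 0, 0, 0, 0, 0, 0, 0, 0],
  hand=7,
)

```text
clock: 24.78
tool_pos: [0.5945, -0.0703, 0.2156]
eef_rot: [1.0, -0.0, 0.003, 0.001]
contact_force: [-0.1, 0.3, -1.2]
opening: 0.789
```

Emit:
carry_out(
  motion=[-2.5, -5, 0, 0, 0, 0, -2.5, -5, 0, 0, 0, 0, -2.5, -5, 0, 0, 0, 0, -2.5, -5, 0, 0, 0, 0, -2.5, -5, 0, 0, 0, 0, -2.5, -5, 0, 0, 0, 0, 0, 0, 0, 0, 0, 0, 0, 0, 0, 0, 0, 0],
)

```text
clock: 25.78
tool_pos: [0.4431, 0.229, 0.2122]
eef_rot: [1.0, -0.0, -0.0, 0.002]
contact_force: [0.4, -1.1, -0.2]
opening: 0.791
```

```bash
python3 - <<'E'
from h import *
st=monitor.get_state(); print(st["tool_pos"],st["opening"]*88.1,st["q"].round(3),st["eef_rot"].round(4))
ims=[]
for c,(a,b) in (("side",(150,210)),("top",(140,240))):
    s=snapshot(c); P,ok=cloud(s)
    im=cv2.cvtColor(s["frame"],cv2.COLOR_RGB2BGR); ims.append(cv2.resize(im[a:a+80,b:b+80],None,fx=5,fy=5))
    w=P[ok&(np.hypot(P[...,0]-.592,P[...,1]+.07)<.021)&(np.hypot(P[...,0]-.592,P[...,1]+.07)>.015)&(P[...,2]>.06)]; print(c,len(w),np.percentile(w[:,2],[10,50,90]))
cv2.imwrite("pics/j.png",np.hstack(ims))
E
```

```text
[0.44307456 0.22895488 0.21215047] 69.71380264801378 [-0.481  0.675 -0.144  2.028  0.211  0.455 -2.355] [ 1.0e+00 -1.0e-04 -2.0e-04  1.7e-03]
side 70 [0.06343099 0.07490561 0.08584563]
top 135 [0.08125118 0.08548453 0.08769595]
```

View pics/j.png

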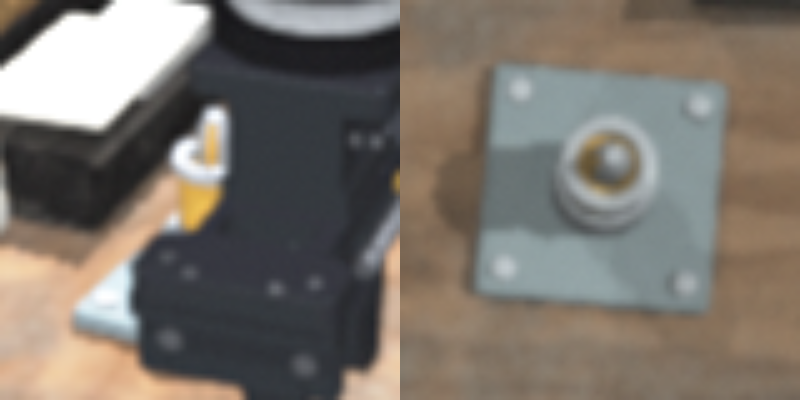

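The top view shows the washer lying centred on the spacer, with its top at z ≈ 0.087. The retainer is next.

Emit:
carry_out(
  motion=[-0.15, -0.05, 4, 0, 0, 0, 0, 0, 4, 0, 0, 0, 0, 0, 4, 0, 0, 0, 0, 0, 1.5, 0, 0, 0, 0, 0, 0.5, 0, 0, 0, 0, 0, 0, 0, 0, 0, 0, 0, 0, 0, 0, 0],
)

```text
clock: 26.75
tool_pos: [0.4424, 0.2302, 0.0739]
eef_rot: [1.0, -0.0, 0.001, 0.0]
contact_force: [-0.6, 0.0, 0.5]
opening: 0.794
```

```bash
python3 - <<'E'
from h import *
st=monitor.get_state(); print(st["tool_pos"],st["q"].round(3),st["eef_rot"].round(4))
E
```

```text
[0.44237536 0.23024542 0.07386762] [-0.55   0.941 -0.038  2.081  0.268  0.123 -2.41 ] [ 1.0e+00 -2.0e-04  1.1e-03  3.0e-04]
```

Emit:
carry_out(
  motion=[-0.08, 0, 0.3, 0, 0, 0, 0, 0, 0, 0, 0, 0, 0, 0, 0, 0, 0, 0],
)

```text
clock: 27.12
tool_pos: [0.4409, 0.2301, 0.0699]
eef_rot: [1.0, -0.0, 0.0, 0.001]
contact_force: [-0.7, -0.0, 0.2]
opening: 0.798
```

Emit:
carry_out(
  motion=[0, 0, 0, 0, 0, 0, 0, 0, 0, 0, 0, 0, 0, 0, 0, 0, 0, 0, 0, 0, 0, 0, 0, 0, 0, 0, 0, 0, 0, 0, 0, 0, 0, 0, 0, 0],
  hand=3,
  grip_force=30,
)

```text
clock: 27.88
tool_pos: [0.4409, 0.2299, 0.0697]
eef_rot: [1.0, -0.0, 0.0, 0.001]
contact_force: [0.5, -0.2, -0.6]
opening: 0.442
```

Emit:
carry_out(
  motion=[0, 0, -3, 0, 0, 0, 0, 0, -4, 0, 0, 0, 0, 0, -4, 0, 0, 0, 0, 0, -2, 0, 0, 0, 3, 6, 0, 0, 0, 0, 3, 6, 0, 0, 0, 0, 3, 6, 0, 0, 0, 0, 3, 6, 0, 0, 0, 0],
)

```text
clock: 28.88
tool_pos: [0.5532, 0.0048, 0.2001]
eef_rot: [1.0, 0.0, 0.0, 0.001]
contact_force: [0.3, 1.3, -1.0]
opening: 0.443
```

Emit:
carry_out(
  motion=[3, 6, 0, 0, 0, 0, 0, 0, 0, 0, 0, 0, 0, 0, 0, 0, 0, 0, 0, 0, 0, 0, 0, 0],
)

```text
clock: 29.38
tool_pos: [0.58, -0.0471, 0.2003]
eef_rot: [1.0, 0.002, -0.0, 0.0]
contact_force: [-0.1, -0.1, -1.0]
opening: 0.442
```

```bash
python3 - <<'E'
from h import *
st=monitor.get_state(); print(st["tool_pos"],st["opening"]*88.1,st["eef_rot"].round(4))
s=snapshot("side"); p=st["tool_pos"]-[0,0,.0706]
print((proj(s,[[.5925,-.0704,.11],p])-[190,110])*4.6)
im=cv2.cvtColor(s["frame"],cv2.COLOR_RGB2BGR); cv2.imwrite("pics/k.png",cv2.resize(im[110:230,190:320],None,fx=4.6,fy=4.6))
E
```

```text
[ 0.58001154 -0.04709169  0.20026493] 38.966958940062 [ 1.0e+00  1.5e-03 -2.0e-04  2.0e-04]
[[285.84139683 284.93716339]
 [292.74739869 272.99407495]]
```

View pics/k.png

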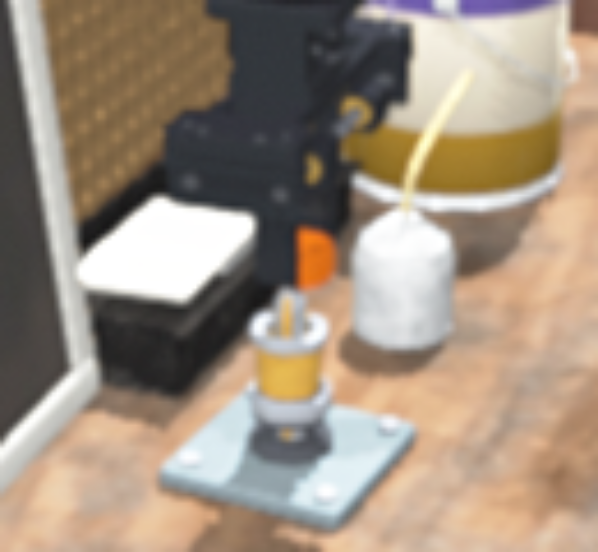

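The retainer is held at (315,258), and the spacer and washer stack stands neatly on the stand. I align over the shaft.

Emit:
carry_out(
  motion=[1.25, 2.33, 0, 0, 0, 0, 0, 0, 0, 0, 0, 0, 0, 0, 0, 0, 0, 0, 0, 0, 0, 0, 0, 0],
)

```text
clock: 29.92
tool_pos: [0.5927, -0.071, 0.2004]
eef_rot: [1.0, 0.001, -0.0, 0.0]
contact_force: [0.2, 1.4, -0.2]
opening: 0.441
```

Emit:
carry_out(
  motion=[0, -0.05, 0.8, 0, 0, 0, 0, 0, 0.8, 0, 0, 0, 0, 0, 0.4, 0, 0, 0, 0, 0, 0, 0, 0, 0],
)

```text
clock: 30.42
tool_pos: [0.5928, -0.0721, 0.1798]
eef_rot: [1.0, -0.0, -0.0, 0.001]
contact_force: [-0.2, 0.3, -0.9]
opening: 0.437
```

Emit:
carry_out(
  motion=[0, 0, 0.3, 0, 0, 0, 0, 0, 0.3, 0, 0, 0, 0, 0, 0, 0, 0, 0],
)

```text
clock: 30.8
tool_pos: [0.593, -0.0721, 0.1741]
eef_rot: [1.0, -0.0, 0.0, 0.001]
contact_force: [-0.2, -0.7, -0.3]
opening: 0.44
```

Correct y by 1.7 mm and continue.

Emit:
carry_out(
  motion=[0, -0.17, 0.3, 0, 0, 0, 0, 0, 0.3, 0, 0, 0, 0, 0, 0, 0, 0, 0],
)

```text
clock: 31.18
tool_pos: [0.5929, -0.0703, 0.168]
eef_rot: [1.0, 0.0, -0.0, 0.001]
contact_force: [-0.6, 0.2, -0.3]
opening: 0.439
```

Emit:
carry_out(
  motion=[0, 0, 0.25, 0, 0, 0, 0, 0, 0.25, 0, 0, 0],
)

```text
clock: 31.42
tool_pos: [0.5931, -0.0704, 0.1632]
eef_rot: [1.0, -0.0, 0.0, 0.001]
contact_force: [0.1, 0.6, 0.2]
opening: 0.441
```

Emit:
carry_out(
  motion=[0, 0, 0.1, 0, 0, 0, 0, 0, 0.1, 0, 0, 0],
)

```text
clock: 31.68
tool_pos: [0.5929, -0.0705, 0.1613]
eef_rot: [1.0, -0.0, 0.0, 0.001]
contact_force: [-1.8, -0.2, 1.9]
opening: 0.439
```

Emit:
carry_out(
  motion=[0, 0, 0.1, 0, 0, 0, 0, 0, 0.1, 0, 0, 0],
)

```text
clock: 31.92
tool_pos: [0.593, -0.0705, 0.1595]
eef_rot: [1.0, -0.0, 0.0, 0.001]
contact_force: [-1.8, 0.4, 2.6]
opening: 0.442
```

Emit:
carry_out(
  motion=[0, 0, 0.06, 0, 0, 0, 0, 0, 0.04, 0, 0, 0],
)

```text
clock: 32.17
tool_pos: [0.593, -0.0705, 0.1584]
eef_rot: [1.0, -0.0, 0.0, 0.001]
contact_force: [-2.7, -0.9, 4.0]
opening: 0.437
```

Emit:
carry_out(
  motion=[0, 0, 0.05, 0, 0, 0, 0, 0, 0.04, 0, 0, 0],
)

```text
clock: 32.42
tool_pos: [0.593, -0.0705, 0.1575]
eef_rot: [1.0, -0.0, 0.0, 0.001]
contact_force: [-2.1, 0.1, 3.9]
opening: 0.44
```

Emit:
carry_out(
  motion=[0, 0, 0.05, 0, 0, 0, 0, 0, 0.03, 0, 0, 0],
)

```text
clock: 32.67
tool_pos: [0.593, -0.0705, 0.1572]
eef_rot: [1.0, -0.0, 0.0, 0.001]
contact_force: [-3.9, -0.9, 7.7]
opening: 0.444
```

Emit:
carry_out(
  motion=[0, 0, 0.04, 0, 0, 0, 0, 0, 0, 0, 0, 0],
)

```text
clock: 32.92
tool_pos: [0.5931, -0.0705, 0.1571]
eef_rot: [1.0, -0.0, 0.0, 0.001]
contact_force: [-3.9, -0.9, 10.6]
opening: 0.443
```

Emit:
carry_out(
  motion=[0, 0, 0.05, 0, 0, 0, 0, 0, 0, 0, 0, 0],
)

```text
clock: 33.17
tool_pos: [0.5931, -0.0705, 0.1569]
eef_rot: [1.0, -0.0, 0.0, 0.001]
contact_force: [-4.2, -0.6, 12.4]
opening: 0.443
```

Firm resistance at 12.4 N, about 8 N above the drag. TCP z is 0.1569 against 0.157 predicted for a gapless stack. I let go and retreat.

Emit:
carry_out(
  motion=[0, 0, 0, 0, 0, 0, 0, 0, 0, 0, 0, 0, 0, 0, 0, 0, 0, 0, 0, 0, 0, 0, 0, 0, 0, 0, -3, 0, 0, 0, 0, 0, -3, 0, 0, 0, 0, 0, -1, 0, 0, 0, 0, 0, 0, 0, 0, 0],
  hand=7,
)

```text
clock: 34.17
tool_pos: [0.5932, -0.0704, 0.2258]
eef_rot: [1.0, -0.0, 0.001, 0.001]
contact_force: [-0.6, -0.5, -0.8]
opening: 0.794
```

Emit:
carry_out(
  motion=[-3, 5, 0, 0, 0, 0, -4, 4, 0, 0, 0, 0, -4, 4, 0, 0, 0, 0, -3, 4, 0, 0, 0, 0, 0, 0, 0, 0, 0, 0, 0, 0, 0, 0, 0, 0],
)

```text
clock: 34.92
tool_pos: [0.4532, -0.2397, 0.2252]
eef_rot: [1.0, 0.0, 0.0, 0.0]
contact_force: [-0.1, -0.1, -0.7]
opening: 0.798
```

```bash
python3 - <<'E'
from h import *
st=monitor.get_state(); print(st["tool_pos"],st["opening"]*88.1)
ims=[]
for c,(a,b) in (("side",(150,215)),("top",(140,245))):
    s=snapshot(c); P,ok=cloud(s)
    im=cv2.cvtColor(s["frame"],cv2.COLOR_RGB2BGR); ims.append(cv2.resize(im[a:a+75,b:b+75],None,fx=5.3,fy=5.3,interpolation=cv2.INTER_CUBIC))
    r=np.hypot(P[...,0]-.5925,P[...,1]+.0704); f=s["frame"].astype(int)
    m=ok&(r<.025)&(P[...,2]>.06)&(f[...,0]>f[...,2]+80)&(f[...,1]<.65*f[...,0])
    w=P[m]; print(c,len(w),np.percentile(w,[5,50,95],axis=0).round(4).tolist())
    for t in ("jar_nuts","oil_can"):
        for d in finder.masks_of(s,t)[:1]: print(c,t,round(d["p"],2),d["extent"])
cv2.imwrite("pics/l.png",np.hstack(ims))
E
```

```text
[ 0.45322834 -0.23967913  0.2251993 ] 70.29946368740497
side 100 [[0.5728, -0.0742, 0.0905], [0.5869, -0.0545, 0.0973], [0.6091, -0.0482, 0.1039]]
side jar_nuts 0.6 [166.6, 242.8, 202.9, 297.6]
side oil_can 0.94 [263.9, 157.0, 289.3, 185.9]
top 174 [[0.5766, -0.0863, 0.1], [0.5928, -0.0694, 0.1038], [0.6084, -0.0548, 0.1066]]
top jar_nuts 0.58 [113.2, 153.0, 150.7, 184.9]
top oil_can 0.57 [343.2, 162.6, 407.0, 192.3]
```

View pics/l.png

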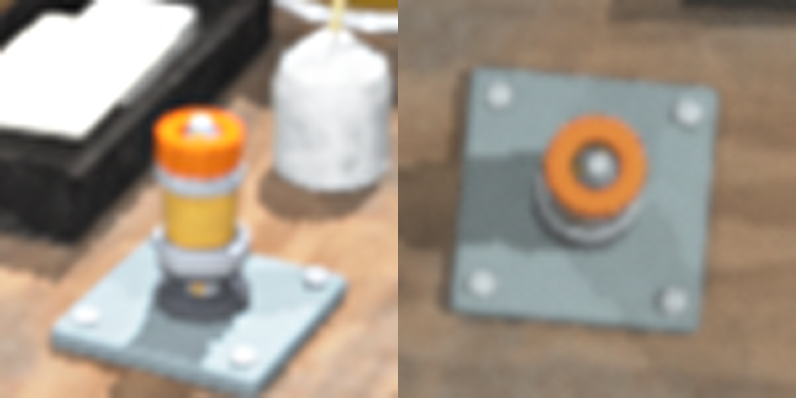

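The stack is tight and level in both views: orange on washer on brass on bearing, at about (200,180) on the left. The jar and oil can have not moved. I hand the job in.

```bash
python3 -c "
from plant import workorder; print(workorder.finish_job())"
```

```text
the job is handed in; nothing more can be done
None
```

The stack is built and the job is handed in at about 35 s of the 69 s allowed; no verdict was reported.

- **Spacer:** it stood too close to the base for a centred grip, because joint 6 reached its lower limit. I moved it about 6 cm outward and gripped it again. I then pushed it down until the force rose from about 5 N of drag to 12.8 N, which is about 8 N on the bearing. The bearing top came out at z ≈ 0.049.
- **Washer:** I lowered it to about 2 mm above the spacer and let it drop. The top view showed it lying centred, with its top at about z = 0.087.
- **Retainer:** I pushed it down by feel to 12.4 N, about 8 N above its drag.

**Last checks:** the arm readings put the retainer underside at 0.0872, equal to the computed washer top of 0.0872. The final pictures show the stack tight, level and centred on the shaft, with the fingers clear. The jar and oil can appear where they started.

**Not measured directly:** the gaps, and the spacer's contact with the bearing after I let go. The two cameras disagreed by about 3 mm in absolute position, so I used their mean, which matched the shaft.

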